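# Lock the tray stop with the ball-lock pin

## Robot

A 6-joint arm with a two-finger parallel gripper is mounted at the origin on a cart in front of the work surface, level with it; the furniture and walls round the work are solid. World frame = base frame: x ahead of the robot, y to its left, z up, the work surface at z = 0. Lengths are in mm, angles in rad, forces in N, time in s.
With the tool pointing down it reaches from about 325 to 775 mm from the base axis. Payload 5.5 kg.
Tool frame: the origin (TCP) lies midway between the tips of the shut fingers; the grasp point (between the pads) lies behind it (arm.grip_point_offset is the z of the grasp point in the tool frame, in mm); z points along the fingers, y is the direction in which the jaws open and shut (so a half turn about z gives the same grasp; the last joint's range is limited). The gripper opens to 85 mm and grips with 20 to 120 N. Pads are 22 mm wide; open, the fingers measure 114 mm over their backs; the gripper's body (76 mm by 85 mm) begins 54 mm behind the grasp point. The pads swing forward as they close: fully open they stand 13 mm farther back than shut.
Start: joints at [-1.383, 0.091, 1.231, -0, 1.82, -0.057], TCP at [145.416, -582.126, 231.275] pointing down, gripper open.
Joint ranges: [-2.87, 2.87], [-0.86, 2.18], [0.17, 2.46], [-1.51, 4.65], [0.06, 2.69], [-2.65, 2.65]. Speed limits (rad/s): [2.57, 2.57, 3.01, 3.14, 3.14, 3.14].

## Interface

Orientations are given as a rotation vector (axis times angle).
In Python, from rig import arm, read_camera, camera_model gives the robot as it stands. The module is installed in compiled form; this text tells all that it offers.
- The arm moves only by the tool send_rows, never from a script. Its argument "motion" is text: rows parted by semicolons, each of 6 numbers parted by spaces: the shift along the tool's x, y, z in mm, then the turn, a rotation vector about the tool's x, y, z in rad. In form: x y z wx wy wz; .... A call has 1 to 12 rows; each row shifts and turns the commanded pose from where the row before left it, along the tool's axes as they then stand; what a row does not reach is not made up. A row lasts 1/10 s, in which the tool goes at most 50 mm and 8.59 degrees, less where a joint would pass 70% of its speed; a pose out of reach is approached as far as the arm can. A call is refused whole if a number of a shift passes 50 or a number of a turn 0.15, either way. A call with a gripper value outside its range is refused whole. "jaw" is the opening, from -1 (shut) to 1 (fully open), set as the call begins (left out, the last holds). The fingers move at their own pace and stop on an object; "grip_force" is the grip in N (left out, the last holds). Time passes only in rows, so rows that do not move let the fingers close. It gives the time, the measured TCP pose, the force and the opening at its end, in the units of the state.
- arm.sense(): the state, without advancing time (a new reading comes with each control period).
- read_camera(name): name is "side" or "top" or "wrist"; returns the picture (384x512x3 uint8, red, green, blue); there is no depth.
- camera_model(name): a dict with "camera_matrix" (3x3 intrinsics, pixels), "rvec" (rotation vector, rad) and "tvec" (3), from world to camera coordinates, as OpenCV has them; the wrist camera has in their place "T_tool_cam" (4x4, takes a point from camera to tool coordinates, whose origin is the TCP and whose axes are the flange's). Camera axes: x right, y down, z forward; pixel columns grow to the right and rows downward; lengths in mm; the calibration is good to about 2 mm. A picture is of the moment at which its call begins: read the wrist's pose just before it. camera_model takes no time and is no camera call.
- arm.job_done(): hands the job in, once; it reports no verdict.
The state is a dict: "clock": time; "qpos": joint angles; "joint_velocities": joint speeds; "joint_efforts": joint torques, N m; "ee_pos": TCP position; "ee_rot": TCP orientation; "force": force on the tool from outside, world axes, zero at the start; "wrist_torque": the same for the moment, N m; "opening": opening from 0.0 (shut) to 1.0 (fully open).
Only numpy, scipy, OpenCV 4.12 (cv2) and the standard library are available. Lean on these libraries where they do the work, as an engineer would, in place of code of your own. Each camera call takes 0.05 s, during which the arm holds its last target. There are 200 camera calls.

## Task

Secure the tray stop to its bracket: take the ball-lock pin (the one with the block-shaped head and a push button on either side) from the rack by squeezing its two buttons, slide it down through the aligned holes of the bracket with the buttons still squeezed until its flange rests on the bracket, then let go so that the buttons spring out and the balls lock. Leave the plain round-knobbed pin in the rack.

Things in the scene. Friction and masses are not known exactly. Their poses are not given: they have to be found in the camera images.
- lock_pin: Ball-lock pin, 0.15 kg, upright in either hole of the rack. Origin: on the axis, at the underside of its round 44 mm flange (6 thick), resting on the rack; z up. Below: 16 mm shank 60 long, nose tapered to 8 mm; 2 balls 47 mm below origin, 5 mm proud at +x and -x. Above: grey block head 34 (x) by 24 (y), top 48 mm above origin, a black button on its +x and -x faces. Any yaw fits the bracket.
- button_a (a joint): The pin's +x button, m: 0 = out (balls out), 0.004 = pressed (balls flush). Both buttons and balls are linked and move together; sprung 3 N out, 7 N pressed, each. Each button is 20 mm wide (y), 24 high, centred 30 mm above the pin's origin; 50 mm over both when out, 42 pressed. Grip across both, closing along the pin's x axis.
- bracket_hole (a point): Centre of the hole's mouth on the flat top of the fixed steel clevis bracket (60 mm wide), 85 mm above the table; z up. Upper cheek, aluminium tongue of the tray stop, lower cheek (38 mm together) have aligned 19 mm holes, mouth flared to 35 mm; free space below. The tray stop runs 170 mm along the point's +y, below the top. At home the pin's origin is here and its balls just below the lower cheek.
- plain_pin: Bystander: plain pin, no buttons or balls, in the other hole of the rack; same shank, flange and origin, but a round knob 38 mm wide, its top 47 mm above its origin. The rack is a fixed steel stand, its top plate 85 mm above the table, 190 by 70 mm, with two 29 mm holes 100 mm apart.

How it is judged (in metres and radians):
On the way, in this order (a step that is already met when the one before it is completed fails the run):
1. the ball-lock pin is lifted out of the rack with its buttons squeezed (height (world z) of lock_pin above 0.125 m and value of joint button_a above 0.003 m), for 0.1 s.
2. the pin is in the bracket's holes with its buttons still squeezed, its flange within 20 mm of the bracket's top (z of lock_pin in the frame of bracket_hole below 0.02 m and horizontal distance between lock_pin and bracket_hole below 0.01 m and value of joint button_a above 0.003 m), for 0.05 s.
At the end, for the whole second after the job is handed in: The ball-lock pin stands at rest in the bracket's holes, within 10 mm of the hole's axis and 10 degrees of upright, its flange within 4 mm of the bracket's top, and its buttons have sprung out (within 1.2 mm), so the balls are out below the lower cheek (horizontal distance between lock_pin and bracket_hole below 0.01 m and z of lock_pin in the frame of bracket_hole below 0.004 m and angle between lock_pin's own z axis and vertical below 0.17 rad and value of joint button_a below 0.0012 m and linear speed of lock_pin below 0.02 m/s); the robot touches nothing.
It fails at once if the plain pin is moved by more than 30 mm (distance of plain_pin from where it was at the start of the episode above 0.03 m).
It also fails if it takes over 48 s, if anything falls off the work surface, if the arm or the gripper's body presses on something with over 40 N, if the wrist force passes 120 N, or if a joint passes its speed limit or range.

## Working session

There is one attempt and no reset: what is moved stays moved. The work goes in short steps, Python scripts to look and compute and a tool call to move; the robot and the scene stay as the last step left them, time stands still between calls to the robot, and variables do not carry over. Pictures are saved under pics/ and viewed, about 8 in all and at most 12, crops included, and the job is handed in when it is done.

Besides the shell and the picture viewer there is one more tool, called after ">>>" by a JSON object that holds its "fn" and its "kwargs", one argument or row to a line. send_rows: Moves the arm, as the interface text tells. Its arguments: {"type":"object","properties":{"motion":{"type":"string"},"jaw":{"type":"number"},"grip_force":{"type":"number"}},"required":["motion"]}

```bash
mkdir -p pics; cat > h.py <<'E'
from rig import arm, read_camera, camera_model
import numpy as np, cv2
from scipy.spatial.transform import Rotation as R
def T_wc(name):
    m=camera_model(name);K=np.array(m["camera_matrix"],float)
    if name=="wrist":
        s=arm.sense();T=np.eye(4);T[:3,:3]=R.from_rotvec(s["ee_rot"]).as_matrix();T[:3,3]=s["ee_pos"]
        return K,T@np.array(m["T_tool_cam"])
    r=R.from_rotvec(np.ravel(m["rvec"])).as_matrix();T=np.eye(4);T[:3,:3]=r.T;T[:3,3]=-r.T@np.ravel(m["tvec"]);return K,T
def onz(KT,uv,z):
    K,T=KT;d=T[:3,:3]@np.linalg.inv(K)@[uv[0],uv[1],1];o=T[:3,3];return o+d*(z-o[2])/d[2]
def proj(KT,p):
    K,T=KT;c=K@(T[:3,:3].T@(np.array(p)-T[:3,3]));return c[:2]/c[2]
def snap(name):
    kt=T_wc(name);im=read_camera(name)[:,:,::-1].copy();return kt,im
E
python3 - <<'E'
from h import *
s=arm.sense();print(s,arm.grip_point_offset)
a=snap("top");b=snap("side")
print(a[0],b[0])
cv2.imwrite("pics/top.png",a[1]);cv2.imwrite("pics/side.png",b[1])
cv2.imwrite("pics/both.png",np.vstack([a[1],b[1]])[:,:])
cv2.imwrite("pics/t2.png",cv2.resize(a[1],(800,600),interpolation=cv2.INTER_CUBIC))
E
```

```text
{'clock': 0.0, 'qpos': array([-1.38269084e+00,  9.18419697e-02,  1.23192156e+00, -1.23933659e-05,
        1.81978842e+00, -5.66755115e-02]), 'joint_velocities': array([-0.00064733, -0.00122184, -0.00016786, -0.00025811,  0.00277387,
       -0.00075957]), 'joint_efforts': array([-1.75990095e-03, -4.58735919e+01, -4.18033934e+01, -1.33219205e-04,
        1.16402423e-02, -3.11730469e-05]), 'ee_pos': array([ 145.36036145, -581.82578665,  230.14083337]), 'ee_rot': array([-3.11615329e+00, -3.83298541e-01,  2.20796045e-04]), 'force': array([ 0.45538526, -0.41187026, -0.12425477]), 'wrist_torque': array([ 0.01822974, -0.0339847 , -0.00768097]), 'opening': 1.001257739760402} -18.700000000000003
(array([[352.82818658,   0.        , 256.06511476],
       [  0.        , 352.82818658, 185.9393668 ],
       [  0.        ,   0.        ,   1.        ]]), array([[-1.87559450e-01, -9.62081787e-01,  1.98040622e-01,
         3.33398559e+02],
       [-9.82252493e-01,  1.83958434e-01, -3.65969288e-02,
         3.68758583e+01],
       [-1.22200401e-03, -2.01389995e-01, -9.79510376e-01,
         9.61156158e+02],
       [ 0.00000000e+00,  0.00000000e+00,  0.00000000e+00,
         1.00000000e+00]])) (array([[405.49058535,   0.        , 261.81403223],
       [  0.        , 405.49058535, 197.51735259],
       [  0.        ,   0.        ,   1.        ]]), array([[-9.30469987e-01, -2.48248962e-01,  2.69440264e-01,
         2.81476812e+02],
       [-3.66080359e-01,  6.00842944e-01, -7.10614471e-01,
         6.38946653e+02],
       [ 1.45180233e-02, -7.59842227e-01, -6.49945396e-01,
         6.91471416e+02],
       [ 0.00000000e+00,  0.00000000e+00,  0.00000000e+00,
         1.00000000e+00]]))
```

View pics/t2.png

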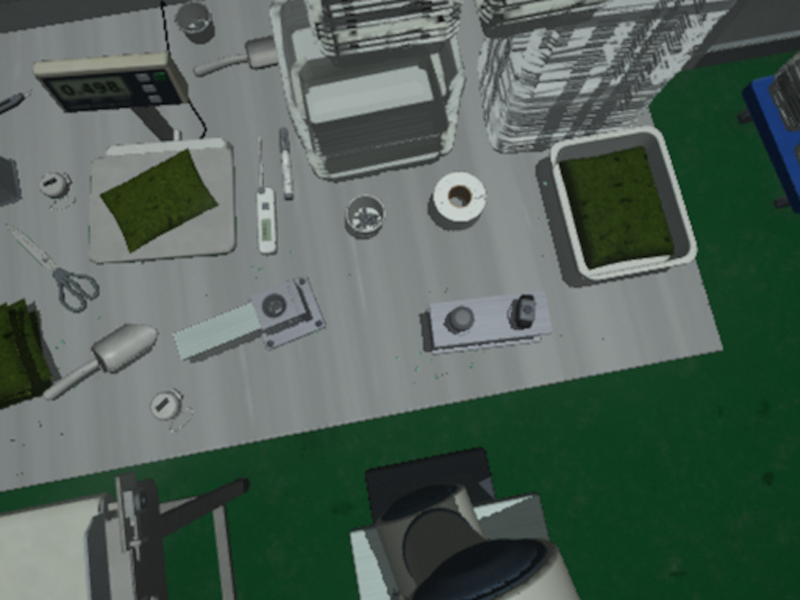

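View pics/side.png

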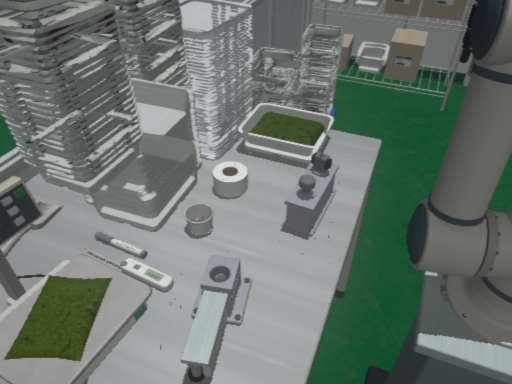

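The top view shows the bracket hole near (274,304), the plain knob near (460,320) and the block-headed lock pin near (523,312), all in enlarged pixels. In the side view the hole is near (220,270) and the lock pin near (321,165). I'll enlarge crops of both.

```bash
python3 - <<'E'
from h import *
a=cv2.imread("pics/top.png");b=cv2.imread("pics/side.png")
def c(im,x,y,w,h,S): return cv2.resize(im[y:y+h,x:x+w],(w*S,h*S),interpolation=cv2.INTER_CUBIC)
p=np.vstack([np.hstack([c(a,260,170,100,75,4),c(a,140,165,100,75,4)]),np.hstack([c(b,270,140,100,75,4),c(b,180,240,100,75,4)])])
cv2.imwrite("pics/crops.png",p)
kt=T_wc("top");ks=T_wc("side")
for n,uv,z in [("hole",(274,304),85),("plain",(460,320),132),("lock",(523,312),133)]:
    print(n,onz(kt,np.array(uv)/1.5625,z))
print(onz(ks,(220,270),85),onz(ks,(307,183),132))
E
```

```text
hole [526.97439462 208.31957186  85.        ]
plain [439.07955702 -74.87619977 132.        ]
lock [ 432.98351077 -171.41832829  133.        ]
[528.77076607 203.34259032  85.        ] [438.78292882 -57.25390979 132.        ]
```

View pics/crops.png

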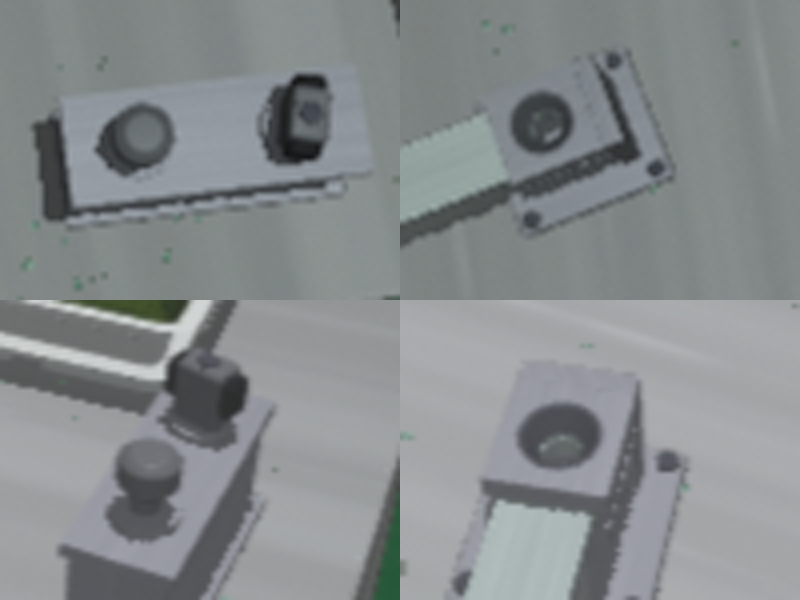

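In the crops the lock head's top is at about (337,199) in top and (323,155.5) in side. Its buttons lie along the rack's short direction. The hole is at (175.5,195.5) in top and (220,273.8) in side.

```bash
python3 - <<'E'
from h import *
kt=T_wc("top");ks=T_wc("side")
print("hole",onz(kt,(175.5,195.5),85),onz(ks,(220,273.75),85))
print("lock",onz(kt,(337.5,198.),133),onz(ks,(323,155.5),133))
p=onz(kt,(260+308/4,170+80/4),115);q=onz(kt,(260+303/4,170+155/4),115);print("btn",p,q)
s=arm.sense();print(R.from_rotvec(s["ee_rot"]).as_matrix().round(3));print(camera_model("wrist")["T_tool_cam"])
E
```

```text
hole [524.52195023 208.31535818  85.        ] [524.83003186 211.43903565  85.        ]
lock [ 435.68392592 -178.84986878  133.        ] [ 433.37008703 -173.81660332  133.        ]
btn [ 457.41665462 -186.95826084  115.        ] [ 413.0717812  -173.24855847  115.        ]
[[ 0.97   0.242 -0.   ]
 [ 0.242 -0.97   0.002]
 [ 0.    -0.002 -1.   ]]
[[-9.85102489e-04 -9.62298313e-01 -2.71994461e-01  6.72734035e+01]
 [ 9.99998963e-01 -6.62250615e-04 -1.27877169e-03 -1.99562885e-01]
 [ 1.05043134e-03 -2.71995439e-01  9.62297967e-01 -1.42971862e+02]
 [ 0.00000000e+00  0.00000000e+00  0.00000000e+00  1.00000000e+00]]
```

>>> {"fn": "send_rows", "kwargs": {
  "motion": "31.5 -27 0 0 0 0;31.5 -27 0 0 0 0;31.5 -27 0 0 0 0;31.5 -27 0 0 0 0;31.5 -27 0 0 0 0;31.5 -27 0 0 0 0;31.5 -27 0 0 0 0;31.5 -27 0 0 0 0;31.5 -27 0 0 0 0;31.5 -27 0 0 0 0;31.5 -27 0 0 0 0;31.5 -27 0 0 0 0",
  "jaw": 1,
  "grip_force": 45
}}

```text
clock: 1.3
ee_pos: [434.2, -174.6, 230.9]
ee_rot: [-3.118, -0.383, 0.001]
force: [0.6, 0.3, 0.2]
opening: 1.003
```

>>> {"fn": "send_rows", "kwargs": {
  "motion": "0 0 0 0 0 -0.147;0 0 0 0 0 -0.147;0 0 0 0 0 -0.147;0 0 0 0 0 -0.147;0 0 0 0 0 -0.147;0 0 0 0 0 -0.147;0 0 0 0 0 -0.147;0 0 0 0 0 0;0 0 0 0 0 0"
}}

```text
clock: 2.2
ee_pos: [433.5, -176.1, 231.0]
ee_rot: [-2.529, -1.863, 0.0]
force: [0.7, 1.7, -0.8]
opening: 0.999
```

```bash
python3 - <<'E'
from h import *
k,im=snap("wrist");s=arm.sense();print(s["ee_pos"],R.from_rotvec(s["ee_rot"]).as_matrix().round(3),s["qpos"])
print(proj(k,(434.5,-176.5,133)))
np.save("w1.npy",np.array([k[0],k[1][:3,:3]]) );np.savez("w1",K=k[0],T=k[1])
cv2.imwrite("pics/w1.png",cv2.resize(im,(800,600),interpolation=cv2.INTER_CUBIC))
E
```

```text
[ 433.53953318 -176.14071134  231.05249447] [[ 0.296  0.955 -0.   ]
 [ 0.955 -0.296  0.   ]
 [ 0.    -0.    -1.   ]] [-4.58622399e-01 -2.64219488e-01  1.56625162e+00 -1.58001668e-05
  1.84001573e+00 -1.58047937e-01]
[262.17767236 194.82898869]
```

View pics/w1.png

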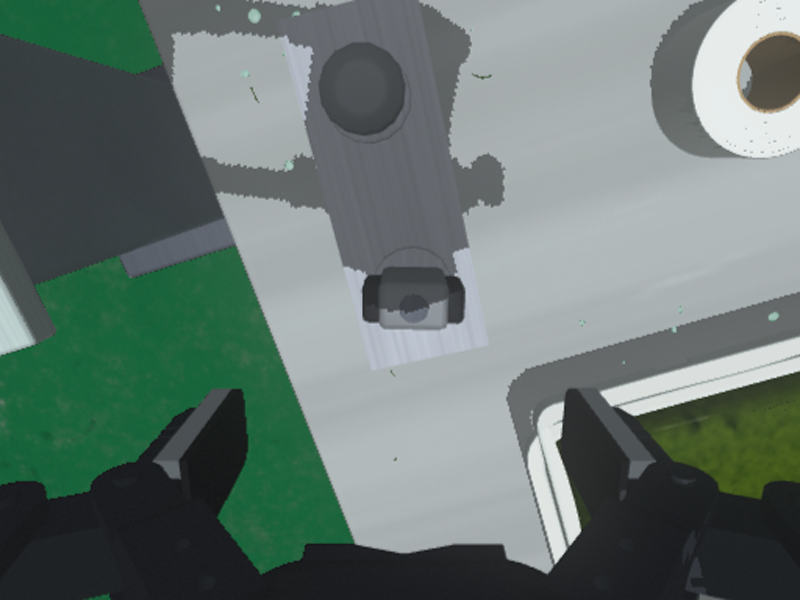

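The wrist view shows the head's top mark at about (414,308) enlarged, with the buttons at (371,299) and (456,300), so the yaw is aligned within about 1°. The white tub's corner at (545,400) is near the right finger, so I'll check the clearance.

```bash
python3 - <<'E'
from h import *
w=np.load("w1.npz");k=(w["K"],w["T"]);s=arm.sense();M=R.from_rotvec(s["ee_rot"]).as_matrix()
S=1.5625
f=lambda uv:np.array(uv)/S
for n,uv,z in [("top",(414,308),133),("btnL",(363,299),127),("btnR",(465,300),127),("plain",(362,88),132),("rack1",(372,370),85),("rack2",(487,346),85),("tub",(540,400),50),("tub",(540,400),100),("tub2",(800,330),50),("tub2",(800,330),100)]:
    p=onz(k,f(uv),z);print(n,p.round(1),"tool",(M.T@(p-s["ee_pos"])).round(1))
kt=T_wc("top");print([onz(kt,np.array((550,160))/S,z).round(0) for z in(50,100)],[onz(kt,np.array((580,275))/S,z).round(0) for z in(50,100)])
E
```

```text
top [ 435.9 -178.8  133. ] tool [-1.8  3.1 98.1]
btnL [ 413.4 -168.9  127. ] tool [  1.  -21.3 104.1]
btnR [ 460.2 -183.9  127. ] tool [  0.4  27.8 104. ]
plain [443.2 -79.5 132. ] tool [ 95.2 -19.3  99.1]
rack1 [ 398.1 -221.2   85. ] tool [-53.6 -20.4 146.1]
rack2 [ 466.2 -226.8   85. ] tool [-38.7  46.3 146. ]
tub [ 491.8 -288.4   50. ] tool [-89.9  89.  181. ]
tub [ 485.8 -260.9  100. ] tool [-65.5  75.  131. ]
tub2 [ 662.4 -289.9   50. ] tool [-40.9 252.4 180.9]
tub2 [ 630.  -262.2  100. ] tool [-24.  213.2 131. ]
[array([ 700., -303.,   50.]), array([ 680., -284.,  100.])] [array([ 487., -302.,   50.]), array([ 478., -283.,  100.])]
```

>>> {"fn": "send_rows", "kwargs": {
  "motion": "-1.3 3.2 20 0 0 0;0 0 25 0 0 0;0 0 25 0 0 0;0 0 20 0 0 0;0 0 15 0 0 0;0 0 10 0 0 0;0 0 10 0 0 0;0 0 10 0 0 0;0 0 0 0 0 0;0 0 0 0 0 0"
}}

```text
clock: 3.25
ee_pos: [436.4, -178.4, 96.6]
ee_rot: [2.526, 1.868, 0.0]
force: [0.8, -0.4, -0.6]
opening: 1.003
```

```bash
python3 - <<'E'
from h import *
k,im=snap("wrist");cv2.imwrite("pics/w2.png",im)
k,im2=snap("side");c=cv2.resize(im2[120:220,260:360],(384,384),interpolation=cv2.INTER_CUBIC)
cv2.imwrite("pics/w2.png",cv2.resize(np.hstack([im,c]),(800,343)));print(arm.sense()["ee_pos"])
E
```

```text
[ 436.70696403 -178.55054851   97.12872368]
```

View pics/w2.png

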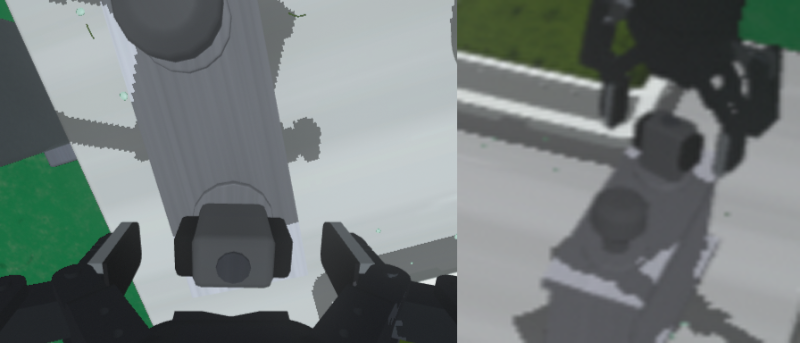

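The head sits centred between the pads. The side crop shows the fingers straddling the button faces, so I'll close.

>>> {"fn": "send_rows", "kwargs": {
  "motion": "0 0 0 0 0 0;0 0 0 0 0 0;0 0 0 0 0 0;0 0 0 0 0 0;0 0 0 0 0 0;0 0 0 0 0 0;0 0 0 0 0 0;0 0 0 0 0 0",
  "jaw": -1,
  "grip_force": 45
}}

```text
clock: 4.15
ee_pos: [437.0, -178.7, 97.6]
ee_rot: [2.524, 1.867, 0.002]
force: [1.0, -0.3, 5.8]
opening: 0.486
```

>>> {"fn": "send_rows", "kwargs": {
  "motion": "0 0 -3 0 0 0;0 0 -5 0 0 0;0 0 -8 0 0 0;0 0 -12 0 0 0;0 0 -15 0 0 0;0 0 -20 0 0 0;0 0 -20 0 0 0;0 0 -20 0 0 0;0 0 0 0 0 0;0 0 0 0 0 0"
}}

```text
clock: 5.15
ee_pos: [436.6, -178.5, 199.9]
ee_rot: [2.525, 1.868, 0.001]
force: [0.5, 0.1, -2.5]
opening: 0.484
```

```bash
python3 - <<'E'
from h import *
k,im=snap("wrist")
k,im2=snap("side");c=cv2.resize(im2[80:220,230:370],(384,384),interpolation=cv2.INTER_CUBIC)
cv2.imwrite("pics/w3.png",cv2.resize(np.hstack([im,c]),(800,343)));print(arm.sense()["ee_pos"],arm.sense()["opening"])
E
```

```text
[ 435.94350711 -178.17283591  198.1512566 ] 0.48488467761782655
```

View pics/w3.png

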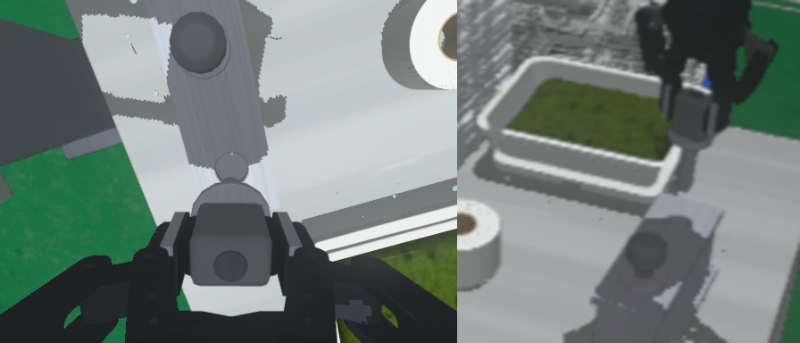

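Opening is 0.485, about 41 mm, so the buttons are pressed and the pin is lifted upright. I'll raise it to clear the plain pin and stop about 60 mm short of the hole for a close wrist look.

>>> {"fn": "send_rows", "kwargs": {
  "motion": "0 0 -25 0 0 0;0 0 -20 0 0 0;10 -1 0 0 0 0;30 -3 0 0 0 0;45 -4 0 0 0 0;50 -4 0 0 0 0;50 -4 0 0 0 0;50 -4 0 0 0 0;45 -4 0 0 0 0;35 -4 0 0 0 0;20 -2 0 0 0 0;0 0 0 0 0 0"
}}

```text
clock: 6.45
ee_pos: [504.7, 153.5, 241.4]
ee_rot: [-2.52, -1.872, 0.005]
force: [0.0, -0.8, -2.2]
opening: 0.485
```

>>> {"fn": "send_rows", "kwargs": {
  "motion": "0 0 20 0 0 0;0 0 20 0 0 0;0 0 10 0 0 0;0 0 0 0 0 0;0 0 0 0 0 0;0 0 0 0 0 0"
}}

```text
clock: 7.05
ee_pos: [505.9, 150.2, 195.5]
ee_rot: [2.525, 1.867, 0.003]
force: [-0.5, -0.8, -2.5]
opening: 0.476
```

```bash
python3 - <<'E'
from h import *
k,im=snap("wrist");np.savez("w4",K=k[0],T=k[1]);s=arm.sense();print(s["ee_pos"],s["ee_rot"],s["opening"],s["force"])
cv2.imwrite("pics/w4.png",cv2.resize(im,(800,600),interpolation=cv2.INTER_CUBIC))
print(proj(k,(524.7,209.5,85))*1.5625)
E
```

```text
[506.01070389 150.25486096 195.62222963] [2.52524466 1.86744151 0.00312327] 0.4844350072575874 [-0.92705684 -0.62634427 -2.61160938]
[408.06901023 167.65386207]
```

View pics/w4.png

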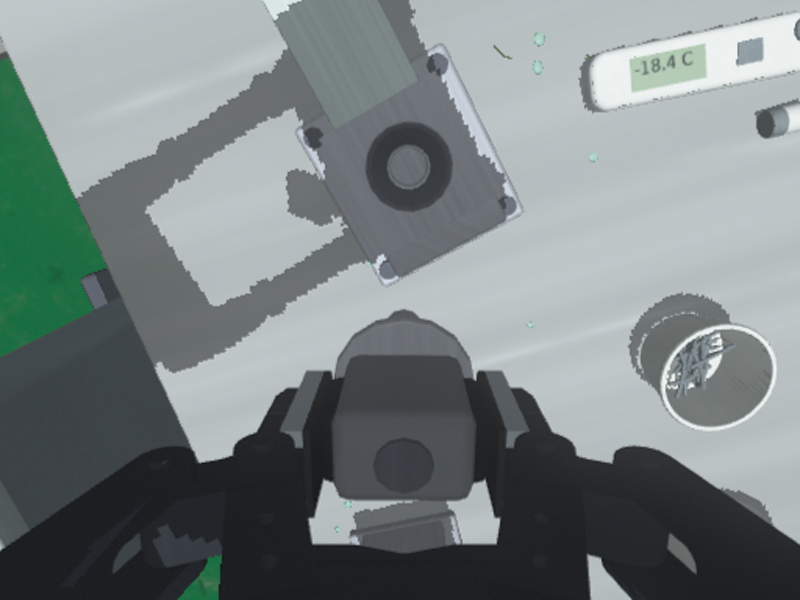

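The wrist view shows the hole mouth centred at (409,166) enlarged, against a prediction of (408,168). The pin's top mark is at (404,465) and the flange spans x 336 to 470.

```bash
python3 - <<'E'
from h import *
w=np.load("w4.npz");k=(w["K"],w["T"]);s=arm.sense();M=R.from_rotvec(s["ee_rot"]).as_matrix();e=s["ee_pos"]
f=lambda uv:np.array(uv)/1.5625
t=lambda p:(M.T@(p-e)).round(2)
print(M.round(3))
h=onz(k,f((409,166)),85);print("hole",h,t(h))
print("top",t(onz(k,f((404,465)),e[2]+35.7)))
o=e[2]-12.3
a=onz(k,f((403,320)),o+6);print("flange far edge (expect x=22)",t(a))
print("flange LR",[t(onz(k,f((u,375)),o+6)) for u in(336,470)])
print("nose far", t(onz(k,f((404,310)),o-60)))
E
```

```text
[[ 0.293  0.956  0.002]
 [ 0.956 -0.293  0.   ]
 [ 0.001  0.002 -1.   ]]
hole [525.32732373 210.08190519  85.        ] [ 62.74   0.74 110.69]
top [ -0.49  -1.56 -35.7 ]
flange far edge (expect x=22) [21.08 -1.85  6.32]
flange LR [array([  3.64, -22.19,   6.26]), array([ 3.58, 18.43,  6.34])]
nose far [ 4.69 -1.61 72.3 ]
```

>>> {"fn": "send_rows", "kwargs": {
  "motion": "10 0.5 0 0 0 0;20 0.5 0 0 0 0;20 0.5 0 0 0 0;10 0.5 0 0 0 0;3 0 0 0 0 0;0 0 10 0 0 0;0 0 15 0 0 0;0 0 15 0 0 0;0 0 5 0 0 0;0 0 0 0 0 0;0 0 0 0 0 0"
}}

```text
clock: 8.2
ee_pos: [525.9, 209.7, 149.4]
ee_rot: [2.526, 1.868, 0.0]
force: [0.9, 0.4, -1.3]
opening: 0.48
```

>>> {"fn": "send_rows", "kwargs": {
  "motion": "0 0 3 0 0 0;0 0 3 0 0 0;0 0 3 0 0 0;0 0 2 0 0 0;0 0 0 0 0 0"
}}

```text
clock: 8.7
ee_pos: [525.7, 209.9, 137.8]
ee_rot: [-2.525, -1.868, 0.001]
force: [0.4, -0.4, -2.2]
opening: 0.484
```

```bash
python3 - <<'E'
from h import *
s=arm.sense();M=R.from_rotvec(s["ee_rot"]).as_matrix();print(s["ee_pos"],s["opening"],"tool force",M.T@s["force"],"torque",M.T@s["wrist_torque"],(M.T@(np.array([525.33,210.08,85])-s["ee_pos"])))
k,im2=snap("side");cv2.imwrite("pics/s5.png",cv2.resize(im2[180:330,150:350],(800,600),interpolation=cv2.INTER_CUBIC))
E
```

```text
[525.69348102 209.91194038 137.76926691] 0.4837180335218029 tool force [-0.230576    0.45009891  2.18068168] torque [ 0.00874104  0.05906779 -0.01910628] [ 0.07684431 -0.36323581 52.76948026]
```

View pics/s5.png

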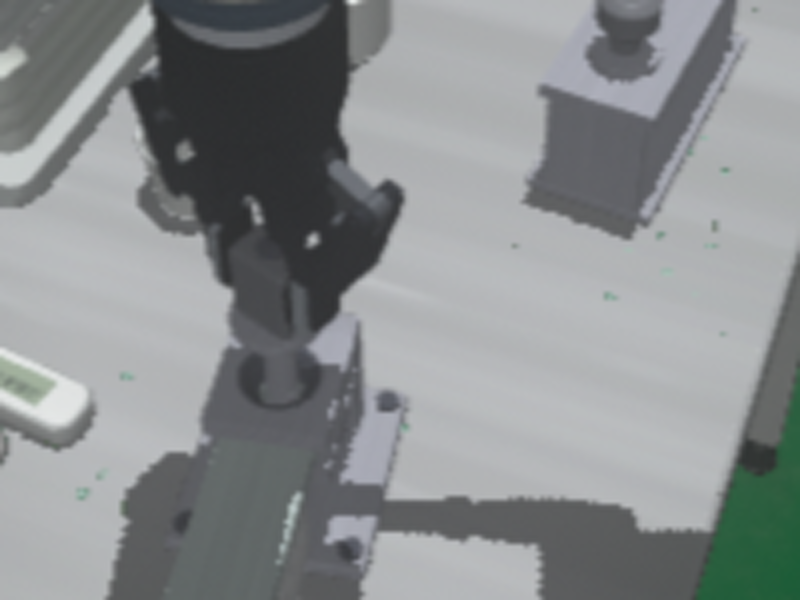

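The side crop shows the shank entering the flared mouth, centred near (280,385), and the forces are near zero. I'll keep going down gently.

>>> {"fn": "send_rows", "kwargs": {
  "motion": "0 0 3 0 0 0;0 0 3 0 0 0;0 0 3 0 0 0;0 0 3 0 0 0;0 0 0 0 0 0"
}}

```text
clock: 9.25
ee_pos: [526.1, 209.8, 125.7]
ee_rot: [2.526, 1.868, 0.0]
force: [3.1, 0.4, -4.3]
opening: 0.483
```

>>> {"fn": "send_rows", "kwargs": {
  "motion": "0 0 3 0 0 0;0 0 3 0 0 0;0 0 3 0 0 0;0 0 3 0 0 0;0 0 0 0 0 0"
}}

```text
clock: 9.75
ee_pos: [525.9, 209.8, 113.5]
ee_rot: [2.526, 1.868, -0.001]
force: [3.5, -0.4, -4.6]
opening: 0.485
```

>>> {"fn": "send_rows", "kwargs": {
  "motion": "0 0.5 3 0 0 0;0 0.3 3 0 0 0;0 0 3 0 0 0;0 0 3 0 0 0;0 0 2 0 0 0;0 0 0 0 0 0"
}}

```text
clock: 10.35
ee_pos: [526.1, 209.7, 99.5]
ee_rot: [-2.525, -1.868, 0.002]
force: [0.3, -0.5, -2.2]
opening: 0.479
```

>>> {"fn": "send_rows", "kwargs": {
  "motion": "0 0 1 0 0 0;0 0 1 0 0 0;0 0 0 0 0 0;0 0 0 0 0 0"
}}

```text
clock: 10.75
ee_pos: [526.7, 209.7, 98.4]
ee_rot: [-2.526, -1.868, -0.0]
force: [-0.1, 1.0, -2.5]
opening: 0.478
```

>>> {"fn": "send_rows", "kwargs": {
  "motion": "0 0 1 0 0 0;0 0 1 0 0 0;0 0 0 0 0 0;0 0 0 0 0 0"
}}

```text
clock: 11.15
ee_pos: [526.8, 209.8, 97.6]
ee_rot: [2.525, 1.868, 0.002]
force: [-4.2, -1.4, 5.4]
opening: 0.481
```

Flange contact: the force went from -2.5 to +5.4 N. One more mm of push, then release.

>>> {"fn": "send_rows", "kwargs": {
  "motion": "0 0 1 0 0 0;0 0 0 0 0 0"
}}

```text
clock: 11.35
ee_pos: [526.9, 209.8, 97.6]
ee_rot: [2.525, 1.868, 0.003]
force: [-5.6, -2.9, 9.9]
opening: 0.481
```

>>> {"fn": "send_rows", "kwargs": {
  "motion": "0 0 0 0 0 0;0 0 0 0 0 0;0 0 0 0 0 0;0 0 0 0 0 0;0 0 0 0 0 0;0 0 0 0 0 0;0 0 0 0 0 0;0 0 0 0 0 0",
  "jaw": 1
}}

```text
clock: 12.15
ee_pos: [526.7, 209.7, 95.3]
ee_rot: [2.526, 1.868, 0.0]
force: [0.9, 0.7, -0.6]
opening: 0.999
```

>>> {"fn": "send_rows", "kwargs": {
  "motion": "0 0 -5 0 0 0;0 0 -10 0 0 0;0 0 -20 0 0 0;0 0 -30 0 0 0;0 0 -30 0 0 0;0 0 -25 0 0 0;0 0 -15 0 0 0;0 0 0 0 0 0;0 0 0 0 0 0"
}}

```text
clock: 13.05
ee_pos: [526.6, 209.7, 229.6]
ee_rot: [-2.526, -1.868, 0.001]
force: [0.1, -0.4, 0.1]
opening: 1.001
```

```bash
python3 - <<'E'
from h import *
k,im=snap("wrist");np.savez("w6",K=k[0],T=k[1]);s=arm.sense();print(s["ee_pos"],s["ee_rot"],s["opening"],s["force"])
k2,im2=snap("side");c=cv2.resize(im2[220:320,170:270],(300,300),interpolation=cv2.INTER_CUBIC)
c=np.vstack([c,np.zeros((84,300,3),np.uint8)])
cv2.imwrite("pics/w6.png",np.hstack([im[:,20:512],c]))
for z in (85,91,133): print(z,proj(k,(525.3,210.1,z))-[20,0])
E
```

```text
[526.28141526 209.60607541 228.63346432] [-2.52499812 -1.86795444  0.00350591] 0.9982620334585823 [-0.49882099 -0.60362085 -0.00136368]
85 [238.86523141 180.0509165 ]
91 [238.86611808 181.67909178]
133 [238.87347578 195.18995589]
```

View pics/w6.png

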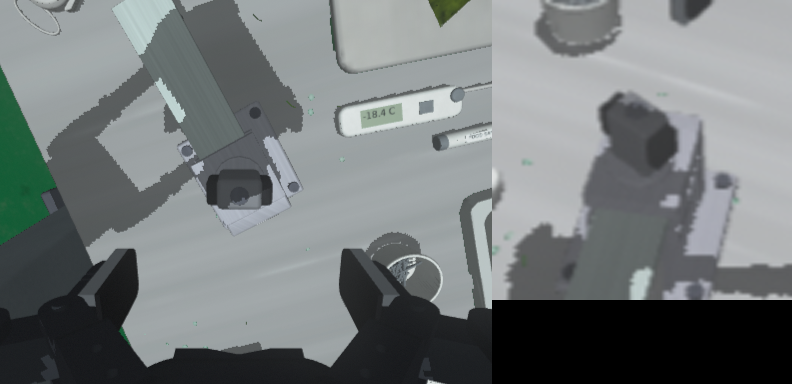

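The pin stands upright in the bracket. Its head mark is at (239,196), against (239,195) predicted for fully seated. The buttons span 65 px, the same as when out in the rack at this height. The gripper is well clear, so I'm handing in.

```bash
python3 -c "
from rig import arm
print(arm.job_done())"
```

```text
the job is handed in; nothing more can be done
None
```

The ball-lock pin is in the bracket with its buttons sprung out, and I handed the job in at about 13 s on the robot's clock. No verdict is reported, so this rests on my own checks.

- **Pick:** I gripped the pin across both buttons at 45 N. The opening read about 41 mm, matching the 42 mm pressed width, and stayed there through the lift and insertion.
- **Insertion:** Sideways force stayed under about 6 N on the way down. The flange touched the bracket at a tool height of 97.6 mm (97.3 expected), and I pushed to about 10 N before letting go.
- **Final pictures:** The pin stands upright and the head's top mark is within 1 px of where it should be when seated. The buttons span 65 px, the same as when they were out in the rack. The fingers are well clear.
- **Not checked directly:** I could not see the balls below the lower cheek. The plain pin was never touched and showed in its rack hole in the later side view.
- **Disagreement:** The wrist camera put the held pin about 1.7 mm off the centre of the jaws. I took it as a calibration offset, and the pin entered without jamming.

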